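# Ready the microscope slide stage and switch its lamp over

### The job

Get the microscope's slide stage ready: first lift the vial left standing on the rail and stand it, upright all the way, in the empty half of the black tray. Then stroke the carriage through its full travel, first to the end away from the microscope and then all the way back under it, leave it there, and only after that flip the long bat toggle on the lamp box over to the microscope's side. Do not bump the microscope or its boom, leave the short toggle as it is and everything else where it stands.

Things in the scene. Friction and masses are not known exactly. Their poses are not given: they have to be found in the camera images.
- microscope: fixed boom-stand microscope, origin on the table under its optical axis. White head: objective underside 125 mm up, radius 30; above 160 mm radius 48; eyepieces to its +x, top 350 mm. Round boom, 28 mm diameter, axis 215 mm up, runs along +y from the head to a 34 mm post (420 tall) at y = 460 mm. Post base plate: x -60..100, y 390..530, 22 mm high
- lampbox: fixed grey box, 100 (x) x 170 (y) x 70 mm high, origin at its underside's centre. Two bat toggles on top at x = 0, in 21 mm nuts 5 mm high: long one (lamp) at y = -35 mm, nearer the microscope head, short one (spare) at y = +35. The boom runs 131 mm above the box, within 25 mm of over the toggles, about along its y: reach in with the tool leaning back 30 to 45 degrees to the box's -x (robot) side
- lamp (a joint): long steel bat toggle, rad; hinge along the box's x, pivot 72 mm up, bat 36 mm long, 7 mm thick at the root, 12 mm near the tip. Starts at -0.42 (off, leaning to the box's +y, away from the head); +0.42 is on (leaning to -y, towards the head). Snaps over its centre at 0 and stays on either side; about 2 N sideways at the tip moves it
- lamp_tip (a point): the tip of the long bat, on its axis, 36 mm from the pivot
- spare (a joint): the short steel bat toggle, 22 mm long, 9 mm thick at the tip, same axis and sign, starts at -0.42 (leaning to the box's +y); leave it
- rail: fixed slide rail lying along its y, 56 (x) x 210 (y) mm, origin at the centre of its underside, top of the 34 mm wide steel track 20 mm above the table. Its +y end lies below the microscope head
- carriage (a joint): travel of the black carriage along the rail's +y, m: 0 at the end away from the microscope, 0.14 fully home under the head, firm stops at both ends, about 2 N friction. Block 72 (x) x 52 (y) mm, top 39 mm above the table, glass disc on it to 42 mm; its centre is at rail y = joint - 0.07
- handle_top (a point): top centre of the carriage's upright round steel handle, 14 mm diameter, 83 mm above the table, free for the upper 45 mm, 90 mm out from the carriage centre on the rail's -x (robot) side. With the carriage home the head overhangs: take it with the tool leaning back about 20 degrees to the rail's -x side
- vial: the vial to clear: glass with a white cap, 25 mm diameter (cap 27 mm), 55 mm tall, 25 to 50 g, origin at the centre of its underside. It stands on the rail's track near the end away from the microscope
- tray: fixed black specimen tray, 170 (x) x 130 (y) mm outside, walls 32 mm high and 4 mm thick, floor 4 mm thick, origin at the centre of its underside. A 4 mm partition at x = 0 (28 mm high, across y) divides it: the half at -x is empty (inside 79 x 122 mm, centre x = -41.5 mm), three vials stand in the half at +x
- stored0: bystander vial like the task's, standing in the tray's +x half; origin at its underside
- stored1: bystander vial in the tray's +x half; origin at its underside
- stored2: bystander vial in the tray's +x half; origin at its underside
- jar_a: bystander glass jar, 44 mm diameter, 60 mm tall, behind the rail or between the head and the lamp box; origin at its underside
- jar_b: bystander glass jar, 36 mm diameter, 72 mm tall, in the other of these two places; origin at its underside
- dish: bystander glass dish, 80 mm diameter, 16 mm high, on the table beyond the head; origin at its underside
- brush: bystander brush, 150 mm long, lying on the table left of the robot's front; origin at its underside
There are look-alikes about, which are no part of the job. What is shaped like the vial but green is not meant.

How it is judged:
On the way, in this order (a step that is already met when the one before it is completed fails the run):
1. the vial stands upright and released in the empty half of the tray (x of vial in the frame of tray between -0.085 and 0 m and y of vial in the frame of tray between -0.065 and 0.065 m and z of vial in the frame of tray below 0.01 m and angle between vial's own z axis and vertical below 0.12 rad and linear speed of vial below 0.03 m/s and contact force between vial and the fingers below 0.05 N), for 0.2 s.
2. the carriage reaches the end away from the microscope (value of joint carriage below 0.005 m), for 0.05 s.
3. the carriage is fully home under the microscope (value of joint carriage above 0.135 m), for 0.05 s.
4. the long toggle is flipped over to the microscope's side (value of joint lamp above 0.35 rad), for 0.2 s.
At the end, for the whole second after the job is handed in: The vial stands upright (within 7 degrees), released and at rest on the floor of the tray's empty half; the carriage is within 5 mm of its stop under the microscope; the long toggle is over on the microscope's side (above 0.35 rad) and the short one still on the other side (all of step 1 and value of joint carriage above 0.135 m and value of joint lamp above 0.35 rad and value of joint spare below -0.3 rad); the robot touches nothing.
It fails at once if the vial is tipped more than 30 degrees (angle between vial's own z axis and vertical above 0.52 rad).
It fails at once if the carriage strikes the vial (contact force between vial and carriage above 0.5 N).
It fails at once if the microscope or its boom is bumped with more than 8 N (contact force between any of the arm, the fingers and microscope above 8 N).
It fails at once if the short toggle is moved over its centre (value of joint spare above 0 rad).
It fails at once if another vial, a jar, the dish or the brush is shifted by more than 25 mm (distance of any of stored0, stored1, stored2, jar_a, jar_b, dish, brush from where it was at the start of the episode above 0.025 m).
It also fails if it takes over 67 s, if anything falls off the work surface, if the arm or the gripper's body presses on something with over 40 N, if the wrist force passes 120 N, or if a joint passes its speed limit or range.

### The arm

A 7-joint arm with a two-finger parallel gripper is mounted at the origin on the work surface. World frame = base frame: x ahead of the robot, y to its left, z up, the work surface at z = 0. Lengths are in m, angles in rad, forces in N, time in s.
With the tool pointing down it reaches from about 0.425 to 0.825 m from the base axis. Payload 3.6 kg.
Tool frame: the origin (TCP) lies at the very end of the fingers, on their centre line; the grasp point (between the pads) lies 19 mm behind it; z points along the fingers, y is the direction in which the jaws open and shut (so a half turn about z gives the same grasp; the last joint's range is limited). The gripper opens to 93 mm and grips with 3 to 60 N. Pads are 15 mm wide; open, the fingers measure 128 mm over their backs; the gripper's body (75 mm by 188 mm) begins 65 mm behind the grasp point.
Start: joints at [1.296, 0.615, -0.013, 1.423, 0.008, 1.103, -0.04], TCP at [0.159, -0.63, 0.219] pointing down, gripper open.
Joint ranges: [-3.12, 3.12], [-0.3, 2.06], [-1.34, 1.32], [0.26, 2.42], [-1.36, 4.5], [0.01, 1.98], [-2.84, 2.84]. Speed limits (rad/s): [2.79, 2.79, 3.14, 3.14, 3.14, 3.14, 3.14].

### API

Orientations are given as a rotation vector (axis times angle).
In Python, from bench import state, camera, camera_info, close_job gives the robot as it stands.
- The arm moves only by the shell command python3 -m pendant 'ROWS' [FORCE]. ROWS is a JSON object of lists of equal length, an entry for each row: "delta_pos": the shift along the tool's x, y, z in m, a list of three; "twist": the turn, a rotation vector about the tool's x, y, z in degrees, a list of three; "jaw": the opening in per cent of the stroke, from 0 (shut) to 100 (fully open). In form: {"delta_pos": [[x, y, z], ...], "twist": [[rx, ry, rz], ...], "jaw": [jaw, ...]}. A call has 1 to 20 rows; each row is the pose to reach, as a shift and turn from the pose commanded when the call began, along the tool's axes at that moment; what a row does not reach only later rows make up. A row lasts 1/10 s, in which the tool goes at most 50 mm and 8.59 degrees, less where a joint would pass 70% of its speed; a pose out of reach is approached as far as the arm can. A call with a gripper value outside its range is refused whole. The fingers move at their own pace and stop on an object; FORCE is the grip in N (left out, the last holds). Time passes only in rows, so rows that repeat a pose let the fingers close. It gives the time, the measured TCP pose, the force and the opening at its end, in the units of the state.
- state(): the state, without advancing time (a new reading comes with each control period).
- camera(name): name is "side" or "top" or "wrist"; returns the picture (400x640x3 uint8, red, green, blue); there is no depth.
- camera_info(name): a dict with "mtx" (3x3 intrinsics, pixels), "pose" (4x4, takes a point from camera to world coordinates); the wrist camera has in their place "hand_eye" (4x4, takes a point from camera to tool coordinates, whose origin is the TCP and whose axes are the flange's). Camera axes: x right, y down, z forward; pixel columns grow to the right and rows downward; lengths in m; the calibration is good to about 2 mm. The wrist camera is an equidistant fisheye: a pixel r from the principal point sees the ray r / f radians off the axis. A picture is of the moment at which its call begins: read the wrist's pose just before it. camera_info takes no time and is no camera call.
- close_job(): hands the job in, once; it reports no verdict.
The state is a dict: "t": time; "q": joint angles; "qd": joint speeds; "tau": joint torques, N m; "position": TCP position; "tcp_rot": TCP orientation; "ft_force": force on the tool from outside, world axes, zero at the start; "moment": the same for the moment, N m; "finger_gap": opening from 0.0 (shut) to 1.0 (fully open).
Only numpy, scipy, OpenCV 4.12 (cv2) and the standard library are available. Lean on these libraries where they do the work, as an engineer would, in place of code of your own. Each camera call takes 0.05 s, during which the arm holds its last target. There are 200 camera calls.

## Working session

There is one attempt and no reset: what is moved stays moved. The work goes in short steps, Python scripts to look and compute and a shell command to move; the robot and the scene stay as the last step left them, time stands still between calls to the robot, and variables do not carry over. Pictures are saved under pics/ and viewed, about 8 in all and at most 12, crops included, and the job is handed in when it is done.

```bash
ls; mkdir -p pics; python3 - <<'E'
from bench import *
import cv2
for n in ("top","side"):
    cv2.imwrite(f"pics/{n}0.png",camera(n)[:,:,::-1]); i=camera_info(n); print(n,i["mtx"],i["pose"])
i=camera_info("wrist");print(i); s=state();print(s)
E
```

```text
pics
top [[362.03655552   0.         321.83875976]
 [  0.         362.03655552 203.81226756]
 [  0.           0.           1.        ]] [[ 2.59081403e-04 -9.82525729e-01  1.86126639e-01  3.80446048e-01]
 [-9.99985554e-01 -1.25384716e-03 -5.22686833e-03 -2.29927466e-02]
 [ 5.36890697e-03 -1.86122596e-01 -9.82511860e-01  1.11896262e+00]
 [ 0.00000000e+00  0.00000000e+00  0.00000000e+00  1.00000000e+00]]
side [[484.74975806   0.         316.43012988]
 [  0.         484.74975806 201.23940894]
 [  0.           0.           1.        ]] [[ 0.94192671 -0.17084321  0.28911359  0.20679227]
 [-0.33575781 -0.46273812  0.82045117 -0.9679437 ]
 [-0.00638463 -0.86987702 -0.49322734  0.65621898]
 [ 0.          0.          0.          1.        ]]
{'mtx': array([[309.70691629,   0.        , 324.81027293],
       [  0.        , 309.70691629, 201.55128356],
       [  0.        ,   0.        ,   1.        ]]), 'hand_eye': array([[-1.08952320e-03, -9.64669501e-01, -2.63460750e-01,
         7.31002115e-02],
       [ 9.99999352e-01, -1.13767480e-03,  3.02044661e-05,
         8.70379638e-05],
       [-3.28869984e-04, -2.63460546e-01,  9.64670116e-01,
        -1.66691648e-01],
       [ 0.00000000e+00,  0.00000000e+00,  0.00000000e+00,
         1.00000000e+00]])}
{'t': 0.1, 'q': array([ 1.29649311,  0.61579839, -0.01264809,  1.42468709,  0.00813773,
        1.10340549, -0.04037169]), 'qd': array([ 0.00139503, -0.00330304,  0.00060507, -0.00311793, -0.00040552,
       -0.00183187, -0.00111363]), 'tau': array([ 1.37924730e-03, -4.60043728e+01,  2.09830594e-01, -1.66244549e+01,
       -6.12485223e-02,  1.69377675e-02,  1.07640731e-04]), 'position': array([ 0.15927747, -0.6294704 ,  0.21762967]), 'tcp_rot': array([-3.11527504e+00, -3.88190495e-01,  5.01363181e-04]), 'ft_force': array([ 0.3039965 ,  0.03134445, -0.5238535 ]), 'moment': array([ 0.00446738, -0.01294711, -0.00663805]), 'finger_gap': 0.996464472232457}
```

View pics/top0.png

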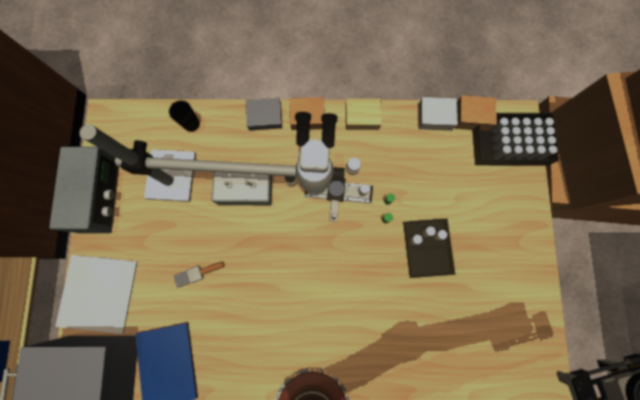

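View pics/side0.png

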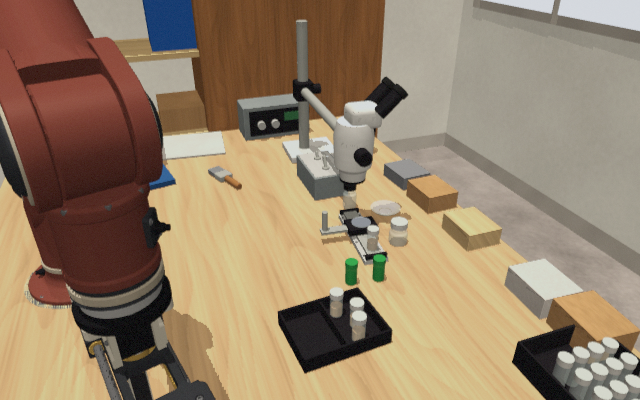

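The top view shows the head near (315,170), the rail vial at (363,189), the handle at (335,210), the toggles at (228,184) and (252,184), and the tray at (429,247). The tray's stored vials are on its upper (+x) side, so its lower part is the empty half. The side view shows the vial at (372,237) and the handle at (324,220). I'll enlarge both views for exact pixels.

```bash
cat > h.py <<'E'
import numpy as np, cv2
from bench import *
from scipy.spatial.transform import Rotation as R
def ray(n,u,v):
    i=camera_info(n);M=i["mtx"];T=i["pose"]
    d=T[:3,:3]@np.array([(u-M[0,2])/M[0,0],(v-M[1,2])/M[1,1],1]);return T[:3,3],d/np.linalg.norm(d)
def plane(n,u,v,z):
    o,d=ray(n,u,v);return o+d*(z-o[2])/d[2]
def tri(a,b):
    (o1,d1),(o2,d2)=ray("top",*a),ray("side",*b)
    k=np.linalg.lstsq(np.c_[d1,-d2],o2-o1,rcond=None)[0];p,q=o1+k[0]*d1,o2+k[1]*d2
    return (p+q)/2,np.linalg.norm(p-q)
def wray(u,v,pos,rv):
    i=camera_info("wrist");M=i["mtx"];H=i["hand_eye"]
    x,y=u-M[0,2],v-M[1,2];r=np.hypot(x,y);t=r/M[0,0]
    d=np.array([np.sin(t)*x/r,np.sin(t)*y/r,np.cos(t)]);Q=R.from_rotvec(rv).as_matrix()
    return np.array(pos)+Q@H[:3,3],Q@H[:3,:3]@d
def wplane(u,v,z,pos,rv):
    o,d=wray(u,v,pos,rv);return o+d*(z-o[2])/d[2]
def crop(im,x,y,w,h,s):
    c=cv2.resize(im[y:y+h,x:x+w],None,fx=s,fy=s,interpolation=cv2.INTER_CUBIC)
    for k in range(0,w,10): cv2.putText(c,str(x+k) if k%20==0 else "|",(k*s,8),0,.3,(0,0,255),1)
    for k in range(0,h,10): cv2.putText(c,str(y+k) if k%20==0 else "-",(0,k*s+4),0,.3,(0,0,255),1)
    return c
E
python3 - <<'E'
from h import *
t=cv2.imread("pics/top0.png");s=cv2.imread("pics/side0.png")
cv2.imwrite("pics/c1.png",np.vstack([crop(t,200,150,260,130,3)[:,:780],crop(s,270,140,156,42*0+60,5)[:,:780][:200]]) )
a=crop(t,205,150,130,70,6);b=crop(t,325,150,130,130,4)
cv2.imwrite("pics/c1.png",np.vstack([crop(t,205,150,195,75,4),crop(s,265,145,130,70*0+72,6)[:290,:780] if 0 else crop(s,270,140,195,70,4)]))
b=np.hstack([crop(t,395,210,70,75,5),crop(s,300,195,100,75,4)[:, :400][:375] if 0 else cv2.resize(crop(s,300,195,100,75,5),(500,375))])[:, :800]
cv2.imwrite("pics/c2.png",b)
E
```

```text
(no output)
```

View pics/c1.png

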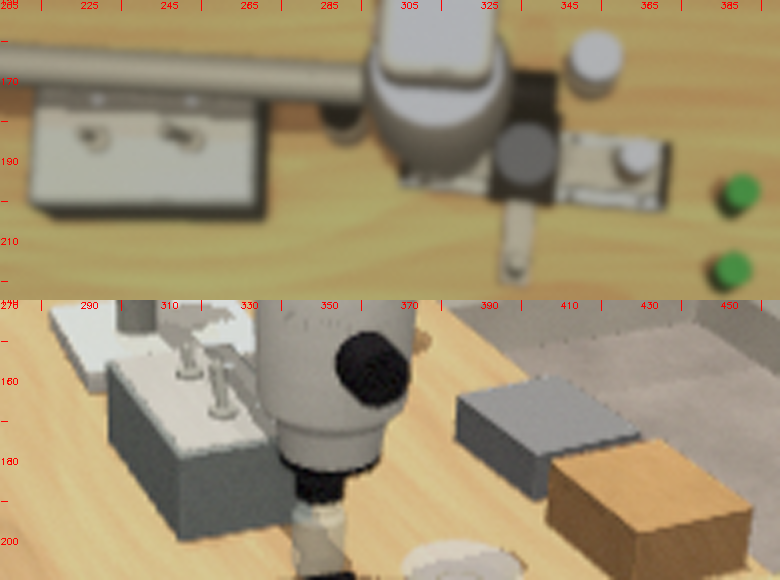

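View pics/c2.png

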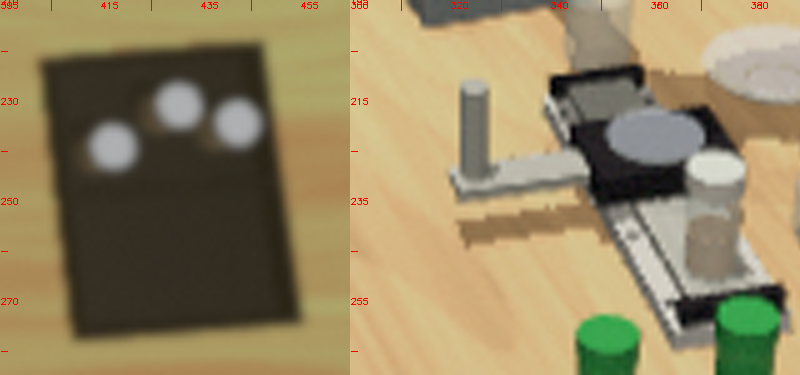

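```bash
python3 - <<'E'
from h import *
np.set_printoptions(precision=4,suppress=True)
print("vial",tri((364.5,189),(300+715/5,195+165/5)),plane("top",364.5,189,.075),plane("side",443,228,.075))
print("handle",tri((333.7,217),(324,212)),plane("top",333.7,217,.083),plane("side",324+.8,212.3,.083))
print("lamptip",tri((246.5,183),(324.3,155)),plane("top",246.5,183,.105),plane("side",324.3,155,.105))
print("spare base", plane("top",205+97/4,150+140/4,.075),"lamp nut",plane("top",205+193/4,150+143/4,.075),plane("side",325.5,167.5,.075))
for n,p in dict(TL=(403.4,222.4),TR=(447.4,218.8),BR=(455,274),BL=(410,277.6)).items(): print("tray",n,plane("top",*p,.032))
for p in [(205+35/4,200),(205+255/4,201.5)]:print("box -x edge",plane("top",*p,.07))
for p in [(372.5,185.5),(371.5,202.5),(305.5,197)]:print("rail",plane("top",*p,.015))
for p in [(205+495/4,150+205/4),(205+553/4,150+208/4),(205+558/4,150+72/4)]:print("carr",plane("top",*p,.039))
print("disc",plane("top",205+527/4,150+153/4,.042),plane("side",300+655/5,195+135/5,.042))
E
```

```text
vial (array([ 0.6942, -0.1916,  0.0666]), np.float64(0.1507106765620274)) [ 0.623  -0.1548  0.075 ] [ 0.7695 -0.2108  0.075 ]
handle (array([ 0.541 , -0.0636,  0.0803]), np.float64(0.005464827150063259)) [ 0.5379 -0.0628  0.083 ] [ 0.5435 -0.0698  0.083 ]
lamptip (array([0.6359, 0.1882, 0.1039]), np.float64(0.004758566117071122)) [0.6332 0.1885 0.105 ] [0.6376 0.1861 0.105 ]
spare base [0.6345 0.2455 0.075 ] lamp nut [0.6324 0.1745 0.075 ] [0.6347 0.1687 0.075 ]
tray TL [ 0.5294 -0.2759  0.032 ]
tray TR [ 0.5405 -0.4102  0.032 ]
tray BR [ 0.3759 -0.4221  0.032 ]
tray BL [ 0.3654 -0.2886  0.032 ]
box -x edge [0.5902 0.2903 0.07  ]
box -x edge [0.5859 0.1281 0.07  ]
rail [ 0.6482 -0.1877  0.015 ]
rail [ 0.5939 -0.1832  0.015 ]
rail [0.6111 0.022  0.015 ]
carr [ 0.593  -0.0497  0.039 ]
carr [ 0.5907 -0.0938  0.039 ]
carr [ 0.6979 -0.0989  0.039 ]
disc [ 0.6329 -0.0742  0.042 ] [ 0.7892 -0.1352  0.042 ]
```

```bash
cat >> h.py <<'E'
def rot(psi,lean=0,head=0):
    """jaw axis yaw psi deg; then flange leans back opposite heading 'head' by lean deg (tool z tips toward heading)"""
    a=np.radians(psi);y=np.array([np.cos(a),np.sin(a),0]);z=np.array([0,0,-1.]);B=np.c_[np.cross(y,z),y,z]
    h=np.radians(head);ax=np.cross([0,0,-1.],[np.cos(h),np.sin(h),0])
    return R.from_rotvec(ax*np.radians(lean)).as_matrix()@B
def go(p,M,s=None):
    s=s or state();Q=R.from_rotvec(s["tcp_rot"]).as_matrix()
    d=Q.T@(np.array(p)-s["position"]);tw=np.degrees(R.from_matrix(Q.T@M).as_rotvec())
    print("delta",d.round(4),"twist",tw.round(2),"len",np.linalg.norm(d).round(3),np.linalg.norm(tw).round(1))
E
python3 - <<'E'
from h import *
np.set_printoptions(precision=4,suppress=True)
print("vial",tri((364.5,189),(373,228)),plane("side",373,228,.075))
print("disc",plane("side",361,222,.042))
print("boom",plane("top",245,150+78/4,.215),plane("top",280,150+78/4,.215))
print("jars",plane("top",354,164,.066),plane("top",291,180,.066))
print("green",plane("top",390.5,197.5,.055),plane("top",388.5,217,.055))
print("head bottom",plane("top",205+437/4,150+135/4,.14))
go([.623,-.155,.16],rot(-4.8))
E
```

```text
vial (array([ 0.6245, -0.1554,  0.0734]), np.float64(0.002275984461155247)) [ 0.6246 -0.1575  0.075 ]
disc [ 0.6329 -0.0777  0.042 ]
boom [0.6417 0.1708 0.215 ] [0.6419 0.0804 0.215 ]
jars [ 0.7026 -0.1258  0.066 ] [0.6524 0.0638 0.066 ]
green [ 0.6016 -0.2349  0.055 ] [ 0.5423 -0.2269  0.055 ]
head bottom [ 0.6227 -0.0071  0.14  ]
delta [ 0.566  -0.346   0.0584] twist [ -0.11  -0.08 -70.99] len 0.666 71.0
```

```bash
python3 -m pendant '{"delta_pos":[[0.035,-0.022,0.0],[0.08,-0.05,0.006],[0.12,-0.074,0.012],[0.16,-0.098,0.016],[0.2,-0.122,0.02],[0.24,-0.147,0.025],[0.28,-0.171,0.03],[0.32,-0.196,0.034],[0.36,-0.22,0.038],[0.4,-0.245,0.042],[0.44,-0.269,0.046],[0.48,-0.293,0.05],[0.52,-0.318,0.054],[0.55,-0.336,0.056],[0.566,-0.346,0.058],[0.566,-0.346,0.058],[0.566,-0.346,0.058],[0.566,-0.346,0.058]],"twist":[[0,0,-4],[0,0,-9],[0,0,-14],[0,0,-19],[0,0,-24],[0,0,-29],[0,0,-34],[0,0,-39],[0,0,-44],[0,0,-49],[0,0,-54],[0,0,-59],[0,0,-64],[0,0,-68],[0,0,-71],[0,0,-71],[0,0,-71],[0,0,-71]],"jaw":[50,50,50,50,50,50,50,50,50,50,50,50,50,50,50,50,50,50]}' 10
python3 - <<'E'
from h import *
s=state();print(s["position"],s["tcp_rot"],s["q"].round(2))
cv2.imwrite("pics/w1.png",camera("wrist")[:,:,::-1])
E
```

```text
t: 1.9
position: [0.6217, -0.1592, 0.1606]
tcp_rot: [2.317, 2.121, -0.004]
ft_force: [0.2, -0.5, -0.6]
finger_gap: 0.498
[ 0.62170891 -0.15915619  0.16064042] [ 2.31708197  2.12052442 -0.00411985] [ 0.42  0.68 -0.35  1.51  0.26  1.   -0.1 ]
```

View pics/w1.png

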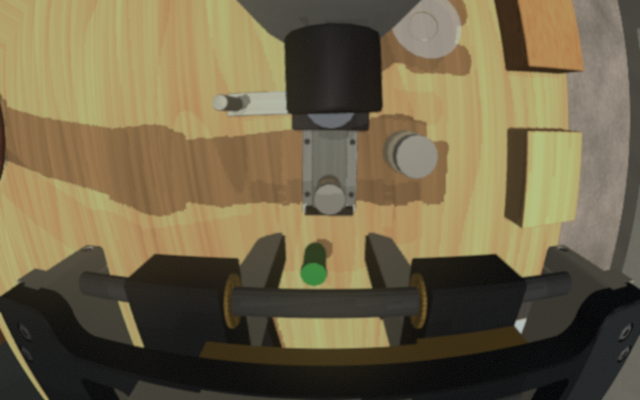

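The wrist view shows the vial's cap at (329,197), the handle top at (229,102), the green vial at (313,270), a jar at (412,155), and the fingers at about (275,240) and (378,240).

```bash
python3 - <<'E'
from h import *
np.set_printoptions(precision=4,suppress=True)
s=state();p,r=s["position"],s["tcp_rot"]
im=cv2.imread("pics/w1.png");g=im[170:225,295:365].astype(int)
m=((g.min(2)>95)&(g.max(2)-g.min(2)<25)).astype(np.uint8);
print([ (x[4],(x[:4]+[295,170,0,0]),) for x in cv2.connectedComponentsWithStats(m)[2] if x[4]>60])
for u,v in [(329,193),(329,197)]: print("cap",wplane(u,v,.075,p,r))
print("handle",wplane(225,102,.083,p,r),"rail bl/br",wplane(303,210,.02,p,r),wplane(354,212,.02,p,r),"jar",wplane(414,155,.066,p,r))
for y in (-.155,-.16): go([.623,y,.034],rot(-4.8))
E
```

```text
[(np.int32(2377), array([295, 170,  70,  55])), (np.int32(179), array([303, 170,  10,  22])), (np.int32(437), array([314, 170,  42,  23])), (np.int32(787), array([314, 184,  41,  30])), (np.int32(70), array([303, 196,   8,  16]))]
cap [ 0.6264 -0.1482  0.075 ]
cap [ 0.6261 -0.1516  0.075 ]
handle [ 0.5499 -0.0633  0.083 ] rail bl/br [ 0.5974 -0.1774  0.02  ] [ 0.6501 -0.1843  0.02  ] jar [ 0.703  -0.1228  0.066 ]
delta [0.0043 0.0009 0.1268] twist [-0.05  0.12 -0.26] len 0.127 0.3
delta [-0.0007  0.0013  0.1268] twist [-0.05  0.12 -0.26] len 0.127 0.3
```

```bash
python3 -m pendant '{"delta_pos":[[0.005,0.003,0.02],[0.005,0.003,0.04],[0.005,0.003,0.06],[0.005,0.003,0.08],[0.005,0.003,0.1],[0.005,0.003,0.115],[0.005,0.003,0.125],[0.005,0.003,0.128],[0.005,0.003,0.128],[0.005,0.003,0.128],[0.005,0.003,0.128],[0.005,0.003,0.128],[0.005,0.003,0.128],[0.005,0.003,0.128],[0.005,0.003,0.128]],"twist":[[0,0,0],[0,0,0],[0,0,0],[0,0,0],[0,0,0],[0,0,0],[0,0,0],[0,0,0],[0,0,0],[0,0,0],[0,0,0],[0,0,0],[0,0,0],[0,0,0],[0,0,0]],"jaw":[50,50,50,50,50,50,50,50,50,0,0,0,0,0,0]}' 12
```

```text
t: 3.45
position: [0.6271, -0.1511, 0.0333]
tcp_rot: [2.312, 2.126, 0.001]
ft_force: [0.4, -0.2, 3.1]
finger_gap: 0.285
```

```bash
python3 -m pendant '{"delta_pos":[[0,0,-0.005],[0,0,-0.015],[0,0,-0.03],[0,0,-0.045],[0,0,-0.06],[0,0,-0.075],[0,0,-0.09],[0,0,-0.1],[0,0,-0.105],[0,0,-0.105]],"twist":[[0,0,0],[0,0,0],[0,0,0],[0,0,0],[0,0,0],[0,0,0],[0,0,0],[0,0,0],[0,0,0],[0,0,0]],"jaw":[0,0,0,0,0,0,0,0,0,0]}'
python3 - <<'E'
from h import *
s=state();print(s["position"],s["finger_gap"])
go([.410,-.3526,.137],rot(-85.3)); go([.410,-.3526,.137],rot(94.7))
E
```

```text
t: 4.45
position: [0.627, -0.1512, 0.1385]
tcp_rot: [2.312, 2.126, 0.001]
ft_force: [-0.8, 0.7, -2.0]
finger_gap: 0.286
[ 0.62701927 -0.15115611  0.13846667] 0.28571482107840784
delta [-0.2189 -0.1994  0.0012] twist [ 6.00e-02 -5.00e-02  8.05e+01] len 0.296 80.5
delta [-0.2189 -0.1994  0.0012] twist [ 5.00e-02  7.00e-02 -9.95e+01] len 0.296 99.5
```

```bash
python3 -m pendant '{"delta_pos":[[-0.007,-0.006,0],[-0.02,-0.018,0],[-0.035,-0.032,0],[-0.05,-0.046,0],[-0.065,-0.059,0],[-0.08,-0.073,0],[-0.095,-0.087,0],[-0.11,-0.1,0],[-0.125,-0.114,0],[-0.14,-0.128,0],[-0.155,-0.141,0],[-0.17,-0.155,0],[-0.185,-0.169,0],[-0.2,-0.182,0],[-0.212,-0.193,0],[-0.219,-0.199,0],[-0.219,-0.199,0],[-0.219,-0.199,0],[-0.219,-0.199,0]],"twist":[[0,0,2],[0,0,7],[0,0,13],[0,0,19],[0,0,25],[0,0,31],[0,0,37],[0,0,43],[0,0,49],[0,0,54],[0,0,59],[0,0,64],[0,0,69],[0,0,74],[0,0,78],[0,0,80.5],[0,0,80.5],[0,0,80.5],[0,0,80.5]],"jaw":[0,0,0,0,0,0,0,0,0,0,0,0,0,0,0,0,0,0,0]}'
python3 - <<'E'
from h import *
s=state();print(s["q"].round(2)); go([.410,-.3526,.0175],rot(-85.3))
cv2.imwrite("pics/w2.png",np.vstack([camera("wrist")[:,:,::-1][80:320,60:580],camera("side")[:,:,::-1][200:400,60:580]]))
E
```

```text
t: 6.35
position: [0.4111, -0.3516, 0.1376]
tcp_rot: [-3.138, -0.133, -0.001]
ft_force: [0.1, -0.5, -0.4]
finger_gap: 0.284
[ 0.65  0.54  0.02  1.84 -0.02  0.76 -0.8 ]
delta [-0.0013  0.001   0.1201] twist [-0.05 -0.04  0.14] len 0.12 0.2
```

View pics/w2.png

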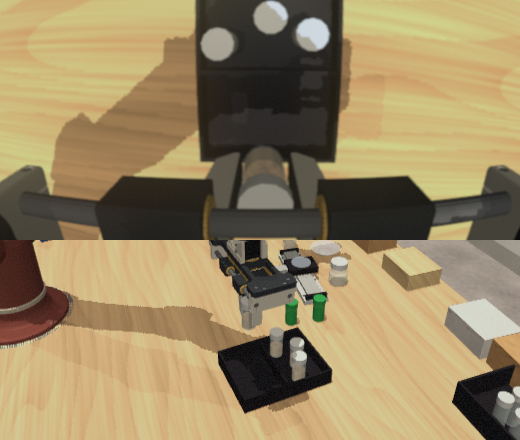

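```bash
python3 - <<'E'
from h import *
np.set_printoptions(precision=4,suppress=True)
s=state();p,r=s["position"],s["tcp_rot"]
print("part",wplane(328,150,.028,p,r),"wall-x",wplane(262,240,.032,p,r),wplane(396,240,.032,p,r))
i=camera_info("side");q=np.linalg.inv(i["pose"])@np.r_[p,1];q=i["mtx"]@q[:3];print(q[:2]/q[2])
for u,v in [(279,351),(390,325),(331,288),]:print("side",plane("side",u,v-0,.032))
E
```

```text
part [ 0.4564 -0.3509  0.028 ] wall-x [ 0.3665 -0.2949  0.032 ] [ 0.3771 -0.4237  0.032 ]
[309.7509 278.7421]
side [ 0.3409 -0.3913  0.032 ]
side [ 0.5453 -0.4003  0.032 ]
side [ 0.4826 -0.2683  0.032 ]
```

```bash
python3 -m pendant '{"delta_pos":[[0,0,0.01],[0.001,0,0.025],[0.001,0,0.04],[0.001,0,0.055],[0.001,0,0.07],[0.001,0,0.085],[0.001,0,0.097],[0.001,0,0.107],[0.001,0,0.113],[0.001,0,0.117],[0.001,0,0.1195],[0.001,0,0.1195],[0.001,0,0.1195],[0.001,0,0.1195],[0.001,0,0.1195]],"twist":[[0,0,0],[0,0,0],[0,0,0],[0,0,0],[0,0,0],[0,0,0],[0,0,0],[0,0,0],[0,0,0],[0,0,0],[0,0,0],[0,0,0],[0,0,0],[0,0,0],[0,0,0]],"jaw":[0,0,0,0,0,0,0,0,0,0,0,0,0,0,0]}'
```

```text
t: 7.95
position: [0.4112, -0.3527, 0.0185]
tcp_rot: [3.139, 0.129, 0.001]
ft_force: [0.6, -0.2, -0.5]
finger_gap: 0.287
```

```bash
python3 -m pendant '{"delta_pos":[[0,0,0.001],[0,0,0.001],[0,0,0.001],[0,0,0.001],[0,0,0.001],[0,0,0.001],[0,0,0.001]],"twist":[[0,0,0],[0,0,0],[0,0,0],[0,0,0],[0,0,0],[0,0,0],[0,0,0]],"jaw":[0,0,32,36,40,50,50]}'
python3 -m pendant '{"delta_pos":[[0,0,-0.01],[0,0,-0.03],[0,0,-0.05],[0,0,-0.08],[0,0,-0.11],[0,0,-0.14],[0,0,-0.15],[0,0,-0.15]],"twist":[[0,0,0],[0,0,0],[0,0,0],[0,0,0],[0,0,0],[0,0,0],[0,0,0],[0,0,0]],"jaw":[50,50,50,50,50,50,50,50]}'
python3 - <<'E'
from h import *
cv2.imwrite("pics/s3.png",np.hstack([crop(camera("side")[:,:,::-1],270,200,130,170,3),crop(camera("wrist")[:,:,::-1],230,100,200,250,2)[:510]]))
# handle: rail yaw -4.8, heading of lean = rail +x
for z in (.16,): go([.541-.03,-.064,z],rot(85.2,20,-4.8)); go([.541-.03,-.064,z],rot(-94.8,20,-4.8))
E
```

```text
t: 8.65
position: [0.411, -0.3526, 0.0171]
tcp_rot: [-3.139, -0.129, -0.0]
ft_force: [0.7, 0.5, -0.1]
finger_gap: 0.492
t: 9.45
position: [0.4118, -0.3532, 0.1689]
tcp_rot: [3.136, 0.129, 0.005]
ft_force: [1.1, -0.5, 0.1]
finger_gap: 0.502Traceback (most recent call last):
  File "<stdin>", line 2, in <module>
    return _nx.concatenate(arrs, 1, dtype=dtype, casting=casting)
           ~~~~~~~~~~~~~~~^^^^^^^^^^^^^^^^^^^^^^^^^^^^^^^^^^^^^^^
ValueError: all the input array dimensions except for the concatenation axis must match exactly, but along dimension 0, the array at index 0 has size 510 and the array at index 1 has size 500
```

```bash
python3 - <<'E'
from h import *
a=crop(camera("side")[:,:,::-1],270,200,130,170,3);b=crop(camera("wrist")[:,:,::-1],200,100,220,250,2)
cv2.imwrite("pics/s3.png",np.hstack([a[:500],b[:500]]))
go([.500,-.064,.15],rot(-94.8,25,-4.8))
E
```

```text
delta [ 0.1132 -0.2795  0.016 ] twist [-2.2  25.1   9.32] len 0.302 26.9
```

View pics/s3.png

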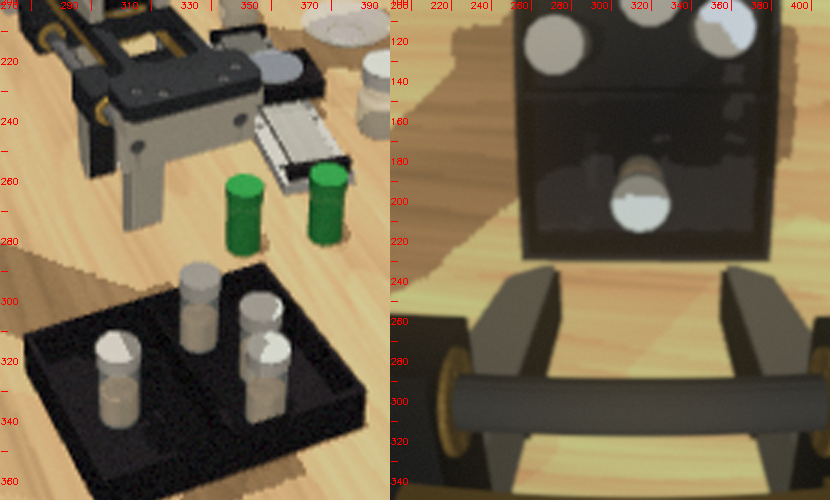

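The vial stands upright and released in the empty half: side view about (309,325), wrist view (325,195). Next I'll approach the handle, leaning back 25°.

```bash
python3 -m pendant '{"delta_pos":[[0.005,-0.012,0],[0.013,-0.033,0],[0.023,-0.057,0.001],[0.034,-0.084,0.003],[0.045,-0.11,0.004],[0.056,-0.138,0.006],[0.067,-0.165,0.008],[0.078,-0.193,0.01],[0.09,-0.22,0.012],[0.1,-0.247,0.014],[0.108,-0.267,0.015],[0.113,-0.279,0.016],[0.113,-0.279,0.016],[0.113,-0.279,0.016],[0.113,-0.279,0.016]],"twist":[[0,1,0.4],[-0.2,3,1.1],[-0.4,5,1.9],[-0.7,7.5,2.8],[-0.9,10,3.7],[-1.1,12.5,4.7],[-1.3,15,5.6],[-1.6,17.5,6.5],[-1.8,20,7.5],[-2,22,8.3],[-2.1,24,9],[-2.2,25,9.3],[-2.2,25,9.3],[-2.2,25,9.3],[-2.2,25,9.3]],"jaw":[55,55,55,55,55,55,55,55,55,55,55,55,55,55,55]}'
python3 - <<'E'
from h import *
s=state();print(s["position"],s["tcp_rot"],s["q"].round(2))
cv2.imwrite("pics/w4.png",camera("wrist")[:,:,::-1])
E
```

```text
t: 11.15
position: [0.5007, -0.0662, 0.1512]
tcp_rot: [3.044, -0.129, 0.676]
ft_force: [-0.8, -0.5, -0.3]
finger_gap: 0.545
[ 0.50068122 -0.06622138  0.15116899] [ 3.04393405 -0.12882705  0.67634888] [ 0.06  0.37  0.03  2.29 -0.25  0.05 -1.31]
```

View pics/w4.png

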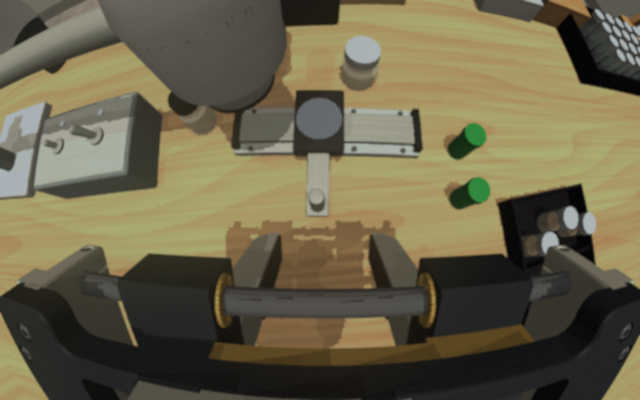

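```bash
python3 - <<'E'
from h import *
np.set_printoptions(precision=4,suppress=True)
s=state();p,r=s["position"],s["tcp_rot"]
print("handle",wplane(316,193,.083,p,r))
print("rail corners z.015",wplane(420,157,.01,p,r),wplane(235,153,.01,p,r), "disc",wplane(319,118,.042,p,r))
print("lamp tip",wplane(77,130,.105,p,r),"nut",wplane(97,136,.075,p,r),"spare nut",wplane(57,145,.075,p,r))
H=wplane(316,193,.083,p,r)
xr=np.array([.9965,-.0835,0]);L=np.radians(20);z=np.array([0,0,-np.cos(L)])+np.sin(L)*xr
g=np.r_[H[:2],.060];t=g+.019*z
print(t);M=rot(-94.8,20,-4.8)
go(t-.08*z,M);go(t,M)
E
```

```text
handle [ 0.5475 -0.0635  0.083 ]
rail corners z.015 [ 0.594  -0.1832  0.01  ] [0.6165 0.0249 0.01  ] disc [ 0.634  -0.0724  0.042 ]
lamp tip [0.6333 0.1804 0.105 ] nut [0.6364 0.1754 0.075 ] spare nut [0.6387 0.2482 0.075 ]
[ 0.5539 -0.064   0.0421]
delta [ 0.0086 -0.007   0.0415] twist [ 0.16 -5.07 -0.04] len 0.043 5.1
delta [ 0.0016 -0.0072  0.1212] twist [ 0.16 -5.07 -0.04] len 0.121 5.1
```

```bash
python3 -m pendant '{"delta_pos":[[0.003,-0.003,0.01],[0.006,-0.006,0.025],[0.008,-0.007,0.04],[0.007,-0.007,0.055],[0.005,-0.007,0.075],[0.004,-0.007,0.092],[0.003,-0.007,0.106],[0.002,-0.007,0.115],[0.001,-0.007,0.12],[0.001,-0.007,0.12],[0.001,-0.007,0.12],[0.001,-0.007,0.12],[0.001,-0.007,0.12],[0.001,-0.007,0.12],[0.001,-0.007,0.12],[0.001,-0.007,0.12]],"twist":[[0,-1.5,0],[0,-3,0],[0,-5,0],[0,-5,0],[0,-5,0],[0,-5,0],[0,-5,0],[0,-5,0],[0,-5,0],[0,-5,0],[0,-5,0],[0,-5,0],[0,-5,0],[0,-5,0],[0,-5,0],[0,-5,0]],"jaw":[55,55,55,55,55,55,55,55,55,55,0,0,0,0,0,0]}' 8
python3 -c "
from h import *
print(state()['q'].round(2))"
```

```text
t: 12.8
position: [0.5563, -0.0639, 0.0475]
tcp_rot: [3.077, -0.131, 0.531]
ft_force: [0.2, -0.1, 0.1]
finger_gap: 0.148
[ 0.05  0.64  0.03  2.16 -1.36  0.01 -0.22]
```

```bash
python3 - <<'E'
from h import *
s=state();go(np.array(s["position"])+[-.005,0,.10],rot(-94.8,3,-4.8))
go(np.array(s["position"])+[0,0,.05],rot(-94.8,20,-4.8))
E
```

```text
delta [ 0.0288  0.0006 -0.0959] twist [  0.11 -16.58  -0.06] len 0.1 16.6
delta [ 0.0168  0.0001 -0.0471] twist [ 0.12  0.42 -0.05] len 0.05 0.4
```

```bash
python3 -m pendant '{"delta_pos":[[0,0,0],[0,0,0],[0,0,0],[0.003,0,-0.01],[0.007,0,-0.02],[0.01,0,-0.03],[0.0135,0,-0.038],[0.017,0,-0.047],[0.02,0,-0.06],[0.024,0,-0.073],[0.027,0,-0.085],[0.0288,0,-0.096],[0.0288,0,-0.096],[0.0288,0,-0.096],[0.0288,0,-0.096],[0.0288,0,-0.096],[0.0288,0,-0.096],[0.0288,0,-0.096]],"twist":[[0,0,0],[0,0,0],[0,0,0],[0,0,0],[0,0,0],[0,0,0],[0,0,0],[0,-2,0],[0,-4,0],[0,-6,0],[0,-9,0],[0,-11,0],[0,-13,0],[0,-15,0],[0,-16.5,0],[0,-16.5,0],[0,-16.5,0],[0,-16.5,0]],"jaw":[50,50,50,50,50,50,50,50,50,50,50,50,50,50,50,50,50,50]}'
python3 - <<'E'
from h import *
s=state();print(s['q'].round(2),s["position"])
z=rot(-94.8,13,-4.8)[:,2];t=np.array([.5455,-.0635,.062])+.019*z;print(t)
for l in (10,13,15):
    M=rot(-94.8,l,-4.8);z=M[:,2];go(np.array([.5455,-.0635,.062])+.019*z,M);
E
```

```text
t: 14.6
position: [0.5507, -0.0625, 0.1475]
tcp_rot: [3.134, -0.131, 0.083]
ft_force: [-0.7, 0.6, -0.1]
finger_gap: 0.496
[-0.46  0.67  0.87  1.86 -0.68  0.88 -0.92] [ 0.55073481 -0.06252918  0.1474669 ]
[ 0.54975908 -0.06385764  0.04348697]
delta [-0.0074  0.0013  0.1039] twist [0.08 6.96 0.02] len 0.104 7.0
delta [-0.0064  0.0013  0.1038] twist [0.08 9.96 0.02] len 0.104 10.0
delta [-0.0057  0.0013  0.1037] twist [ 0.08 11.96  0.02] len 0.104 12.0
```

```bash
python3 -m pendant '{"delta_pos":[[-0.001,0.001,0.01],[-0.002,0.001,0.025],[-0.003,0.001,0.04],[-0.004,0.001,0.055],[-0.005,0.001,0.07],[-0.006,0.001,0.085],[-0.006,0.001,0.097],[-0.006,0.001,0.1035],[-0.006,0.001,0.1035],[-0.006,0.001,0.1035],[-0.006,0.001,0.1035],[-0.006,0.001,0.1035],[-0.006,0.001,0.1035],[-0.006,0.001,0.1035],[-0.006,0.001,0.1035]],"twist":[[0,1.5,0],[0,3,0],[0,5,0],[0,7,0],[0,9,0],[0,11,0],[0,12,0],[0,12,0],[0,12,0],[0,12,0],[0,12,0],[0,12,0],[0,12,0],[0,12,0],[0,12,0]],"jaw":[50,50,50,50,50,50,50,50,50,0,0,0,0,0,0]}' 8
python3 - <<'E'
from h import *
s=state();print(s['q'].round(2),s["position"])
# rail y step in tool axes
Q=R.from_rotvec(s["tcp_rot"]).as_matrix();print("rail +y in tool",(Q.T@[.0835,.9965,0]).round(3))
E
```

```text
t: 16.1
position: [0.5509, -0.0636, 0.0441]
tcp_rot: [3.099, -0.128, 0.41]
ft_force: [-0.1, 0.1, 1.4]
finger_gap: 0.145
[-0.21  0.68  0.43  2.12 -1.18  0.29 -0.43] [ 0.5508979  -0.06359542  0.04412372]
rail +y in tool [ 0.001 -1.    -0.001]
```

```bash
python3 -m pendant '{"delta_pos":[[0,0.004,0],[0,0.01,0],[0,0.018,0],[0,0.026,0],[0,0.034,0],[0,0.042,0],[0,0.05,0],[0,0.056,0],[0,0.061,0],[0,0.064,0],[0,0.064,0],[0,0.064,0]],"twist":[[0,0,0],[0,0,0],[0,0,0],[0,0,0],[0,0,0],[0,0,0],[0,0,0],[0,0,0],[0,0,0],[0,0,0],[0,0,0],[0,0,0]],"jaw":[0,0,0,0,0,0,0,0,0,0,0,0]}'
python3 -c "
from h import *
print(state()['q'].round(2))"
```

```text
t: 17.3
position: [0.5444, -0.1298, 0.0441]
tcp_rot: [3.097, -0.133, 0.408]
ft_force: [-3.4, 0.4, 5.5]
finger_gap: 0.148
[-0.06  0.69  0.41  2.1  -1.17  0.32 -0.32]
```

```bash
python3 -m pendant '{"delta_pos":[[0,0.002,0],[0,0.004,0],[0,0.006,0],[0,0.008,0],[0,0.010,0],[0,0.012,0],[0,0.014,0],[0,0.014,0]],"twist":[[0,0,0],[0,0,0],[0,0,0],[0,0,0],[0,0,0],[0,0,0],[0,0,0],[0,0,0]],"jaw":[0,0,0,0,0,0,0,0]}'
```

```text
t: 18.1
position: [0.5432, -0.1413, 0.044]
tcp_rot: [3.101, -0.129, 0.408]
ft_force: [-3.8, 3.7, 7.0]
finger_gap: 0.15
```

```bash
python3 -m pendant '{"delta_pos":[[0,0.002,0],[0,0.004,0],[0,0.006,0],[0,0.006,0],[0,0.006,0]],"twist":[[0,0,0],[0,0,0],[0,0,0],[0,0,0],[0,0,0]],"jaw":[0,0,0,0,0]}'
```

```text
t: 18.6
position: [0.5432, -0.1413, 0.0438]
tcp_rot: [3.112, -0.12, 0.408]
ft_force: [-3.0, 11.3, 10.7]
finger_gap: 0.151
```

```bash
python3 -m pendant '{"delta_pos":[[0,-0.004,0],[0,-0.010,0],[0,-0.018,0],[0,-0.027,0],[0,-0.036,0],[0,-0.045,0],[0,-0.054,0],[0,-0.063,0],[0,-0.072,0],[0,-0.081,0],[0,-0.09,0],[0,-0.099,0],[0,-0.108,0],[0,-0.116,0],[0,-0.122,0],[0,-0.127,0],[0,-0.13,0],[0,-0.13,0]],"twist":[[0,0,0],[0,0,0],[0,0,0],[0,0,0],[0,0,0],[0,0,0],[0,0,0],[0,0,0],[0,0,0],[0,0,0],[0,0,0],[0,0,0],[0,0,0],[0,0,0],[0,0,0],[0,0,0],[0,0,0],[0,0,0]],"jaw":[0,0,0,0,0,0,0,0,0,0,0,0,0,0,0,0,0,0]}'
python3 -c "
from h import *
print(state()['q'].round(2))"
```

```text
t: 20.4
position: [0.5556, -0.0169, 0.044]
tcp_rot: [3.1, -0.127, 0.412]
ft_force: [5.9, -1.7, -4.7]
finger_gap: 0.146
[-0.33  0.69  0.46  2.12 -1.17  0.29 -0.53]
```

```bash
python3 -m pendant '{"delta_pos":[[0,-0.003,0],[0,-0.006,0],[0,-0.009,0],[0,-0.012,0],[0,-0.015,0],[0,-0.018,0],[0,-0.020,0],[0,-0.022,0],[0,-0.022,0],[0,-0.022,0]],"twist":[[0,0,0],[0,0,0],[0,0,0],[0,0,0],[0,0,0],[0,0,0],[0,0,0],[0,0,0],[0,0,0],[0,0,0]],"jaw":[0,0,0,0,0,0,0,0,0,0]}'
```

```text
t: 21.4
position: [0.557, -0.002, 0.0441]
tcp_rot: [3.089, -0.138, 0.413]
ft_force: [5.7, -9.9, -7.1]
finger_gap: 0.147
```

The handle travelled 139.8 mm between two firm stops, so the carriage is home. I'll relax the push, open the jaws and back off along the tool axis.

```bash
python3 -m pendant '{"delta_pos":[[0,0.002,0],[0,0.003,0],[0,0.003,0],[0,0.003,0],[0,0.003,0],[0,0.003,-0.01],[0,0.003,-0.025],[0,0.003,-0.04],[0,0.003,-0.055],[0,0.003,-0.07],[0,0.003,-0.085],[0,0.003,-0.097],[0,0.003,-0.1],[0,0.003,-0.1]],"twist":[[0,0,0],[0,0,0],[0,0,0],[0,0,0],[0,0,0],[0,0,0],[0,0,0],[0,0,0],[0,0,0],[0,0,0],[0,0,0],[0,0,0],[0,0,0],[0,0,0]],"jaw":[0,40,40,40,40,40,40,40,40,40,40,40,40,40]}'
python3 - <<'E'
from h import *
s=state();print(s['q'].round(2))
M=rot(-91.5,36,-1.5);z=M[:,2];t=np.array([.640,.187,.087]);print(t-.12*z)
go(t-.12*z,M)
E
```

```text
t: 22.8
position: [0.53, 0.0039, 0.1405]
tcp_rot: [3.1, -0.127, 0.41]
ft_force: [0.9, 0.5, -0.3]
finger_gap: 0.401
[-0.62  0.56  0.81  2.11 -0.87  0.51 -0.85]
[0.56948994 0.18884637 0.18408204]
delta [ 0.0347 -0.1875 -0.0361] twist [ 1.45 20.93 -2.89] len 0.194 21.2
```

```bash
python3 -m pendant '{"delta_pos":[[0.001,-0.006,-0.003],[0.003,-0.018,-0.006],[0.006,-0.033,-0.01],[0.009,-0.049,-0.014],[0.012,-0.066,-0.018],[0.015,-0.082,-0.022],[0.018,-0.098,-0.026],[0.021,-0.114,-0.03],[0.024,-0.13,-0.033],[0.027,-0.146,-0.036],[0.03,-0.162,-0.036],[0.033,-0.177,-0.036],[0.0347,-0.1875,-0.036],[0.0347,-0.1875,-0.036],[0.0347,-0.1875,-0.036],[0.0347,-0.1875,-0.036],[0.0347,-0.1875,-0.036]],"twist":[[0,1,0],[0.1,2.5,-0.3],[0.3,4,-0.6],[0.4,6,-0.8],[0.5,8,-1.1],[0.6,10,-1.4],[0.8,12,-1.7],[0.9,14,-1.9],[1.1,16,-2.2],[1.2,17.5,-2.4],[1.3,19,-2.6],[1.4,20,-2.8],[1.45,20.9,-2.9],[1.45,20.9,-2.9],[1.45,20.9,-2.9],[1.45,20.9,-2.9],[1.45,20.9,-2.9]],"jaw":[43,43,43,43,43,43,43,43,43,43,43,43,43,43,43,43,43]}'
python3 - <<'E'
from h import *
s=state();print(s['q'].round(2),s["position"],s["tcp_rot"])
w=camera("wrist")[:,:,::-1];sd=camera("side")[:,:,::-1]
cv2.imwrite("pics/w5.png",np.hstack([crop(w,200,60,240,290,2)[:580],crop(sd,280,130,100,145,3)[:435] if 0 else cv2.copyMakeBorder(crop(sd,280,130,100,145,3),0,145,0,0,0)]))
M=rot(-91.5,36,-1.5);go([.640,.187,.087],M)
E
```

```text
t: 24.5
position: [0.57, 0.1872, 0.1839]
tcp_rot: [2.978, -0.042, 0.967]
ft_force: [0.8, -0.3, -0.4]
finger_gap: 0.43
[-0.97  0.5   0.66  2.16 -1.28  0.01 -0.79] [0.57002161 0.18719053 0.18391842] [ 2.97832926 -0.04196017  0.96683473]
delta [-0.0003 -0.0016  0.1196] twist [ 0.11  0.03 -0.06] len 0.12 0.1
```

View pics/w5.png

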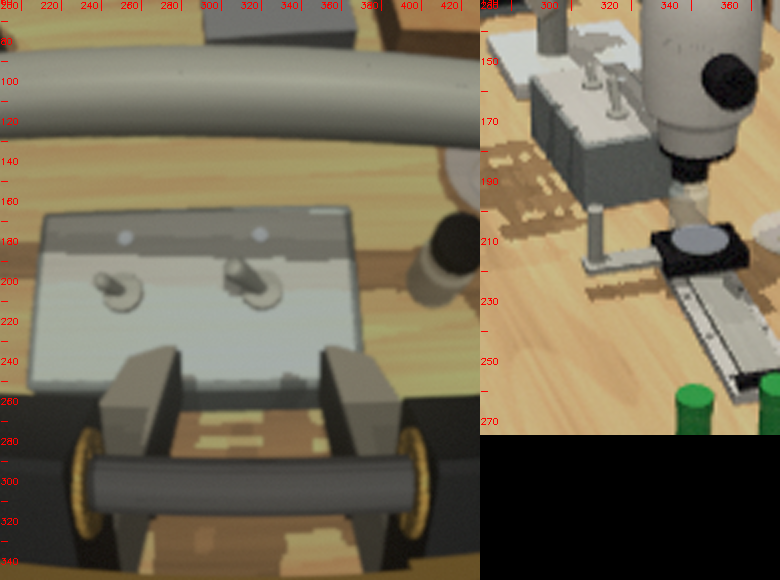

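The lamp tip is at about (318,195), its nut at (331,205), the spare nut at (262,207), and the fingers' inner faces at columns 290 and 360. The side view shows the carriage home under the head.

```bash
python3 - <<'E'
from h import *
np.set_printoptions(precision=4,suppress=True)
s=state();p,r=s["position"],s["tcp_rot"]
print("tip",wplane(317.5,195,.105,p,r),"lamp nut",wplane(331,205,.077,p,r),"spare nut",wplane(262,206,.077,p,r),"spare tip",wplane(249,201,.092,p,r))
print("box -x edge",wplane(216,254,.07,p,r),wplane(380,254,.07,p,r))
E
```

```text
tip [0.6351 0.1919 0.105 ] lamp nut [0.6355 0.1792 0.077 ] spare nut [0.6363 0.2476 0.077 ] spare tip [0.6362 0.2574 0.092 ]
box -x edge [0.5893 0.2949 0.07  ] [0.5863 0.1334 0.07  ]
```

```bash
python3 -m pendant '{"delta_pos":[[0,-0.002,0.008],[0,-0.004,0.02],[0,-0.004,0.035],[0,-0.004,0.05],[0,-0.004,0.065],[0,-0.004,0.08],[0,-0.004,0.095],[0,-0.004,0.107],[0,-0.004,0.115],[0,-0.004,0.12],[0,-0.004,0.12],[0,-0.004,0.12]],"twist":[[0,0,0],[0,0,0],[0,0,0],[0,0,0],[0,0,0],[0,0,0],[0,0,0],[0,0,0],[0,0,0],[0,0,0],[0,0,0],[0,0,0]],"jaw":[43,43,43,43,43,43,43,43,43,43,43,43]}'
python3 -c "
from h import *
s=state();print(s['q'].round(2));Q=R.from_rotvec(s['tcp_rot']).as_matrix();print((Q.T@[0.026,.9996,0]).round(3))"
```

```text
t: 25.8
position: [0.6522, 0.2003, 0.1062]
tcp_rot: [2.98, -0.05, 0.902]
ft_force: [0.3, 0.5, 0.0]
finger_gap: 0.432
[-0.77  0.7   0.48  1.97 -1.36  0.01 -0.72]
[-0.001 -1.    -0.021]
```

```bash
cat > k.py <<'E'
from h import *
from scipy.optimize import least_squares
def rz(a):return R.from_euler('z',a).as_matrix()
def ry(a):return R.from_euler('y',a).as_matrix()
SG=[-1,1,-1,1,1,1,1]
def fk(q,L,sg,off):
    H,A,B,C,e1,e2=L;q=np.array(q)*sg;M=rz(q[0])@ry(q[1]);p=np.array([0,0,H])+M@[e1,0,A]
    M=rz(q[0])@ry(q[1])@rz(q[2]);p=np.array([0,0,H])+M@[e1,0,A];M=M@ry(q[3]);p=p+M@[e2,0,B]
    M=M@rz(q[4])@ry(q[5]);M=M@rz(q[6]+off);p=p+M@[0,0,C];return p,M
D=[([1.296,.616,-.0126,1.4247,.0081,1.1034,-.0404],[.1593,-.6295,.2176],[-3.115,-.388,0]),
([.42,.68,-.35,1.51,.26,1.,-.1],[.6217,-.1592,.1606],[2.317,2.121,-.004]),
([.65,.54,.02,1.84,-.02,.76,-.8],[.4111,-.3516,.1376],[-3.138,-.133,-.001]),
([.06,.37,.03,2.29,-.25,.05,-1.31],[.5007,-.0662,.1512],[3.044,-.1288,.676]),
([-.46,.67,.87,1.86,-.68,.88,-.92],[.5507,-.0625,.1475],[3.134,-.131,.083]),
([-.62,.56,.81,2.11,-.87,.51,-.85],[.53,.0039,.1405],[3.1,-.127,.41]),
([-.97,.5,.66,2.16,-1.28,.01,-.79],[.57,.1872,.1839],[2.978,-.042,.967]),
([-.77,.7,.48,1.97,-1.36,.01,-.72],[.6522,.2003,.1062],[2.98,-.05,.902])]
def err(x,sg):
    e=[]
    for q,p,r in D:
        a,M=fk(q,x[:6],sg,x[6]);e+=list((a-p)*3)+list((M-R.from_rotvec(r).as_matrix()).ravel())
    return np.array(e)
def fit():
    import itertools;best=None
    for s in itertools.product([1,-1],repeat=3):
        sg=[-1,1,s[0],1,s[1],1,s[2]]
        for o in (0,1.57,3.14,-1.57):
            f=least_squares(err,[.2,.584,.351,.314,0,0,o],args=(sg,))
            if best is None or f.cost<best[0]:best=(f.cost,sg,f.x)
    return best
E
python3 - <<'E'
from k import *
b=fit();print(b[0],b[1],b[2].round(3));import pickle;pickle.dump(b,open("k.pkl","wb"))
for q,p,r in D:
    a,M=fk(q,b[2][:6],b[1],b[2][6]);print((a-p).round(4),np.degrees(np.linalg.norm(R.from_matrix(M.T@R.from_rotvec(r).as_matrix()).as_rotvec())).round(1))
lo=np.array([-3.12,-.3,-1.34,.26,-1.36,.01,-2.84])+.02;hi=np.array([3.12,2.06,1.32,2.42,4.5,1.98,2.84])-.02
rng=np.random.default_rng(0)
for psi in (-91.5,88.5):
  for lean in (28,32,36,40):
    M0=rot(psi,lean,-1.5);sol=[]
    for k in range(40):
        f=least_squares(lambda q:(lambda a,M:np.r_[(a-[.636,.19,.088])*5,(M-M0).ravel()])(*fk(q,b[2][:6],b[1],b[2][6])),rng.uniform(lo,hi),bounds=(lo,hi))
        if f.cost<1e-5: sol.append(f.x)
    print(psi,lean,len(sol)); 
    sol.sort(key=lambda q:-q[5])
    for q in sol[:40:6]:print("  ",q.round(2))
E
```

```text
0.012438947618464886 [-1, 1, -1, 1, -1, 1, -1] [0.3   0.527 0.382 0.329 0.011 0.004 1.57 ]
[0.022  0.0045 0.0009] 0.1
[0.0071 0.025  0.0035] 0.7
[0.0156 0.0192 0.001 ] 0.3
[ 0.009   0.0237 -0.0023] 0.8
[-0.0069  0.0033 -0.0017] 0.4
[-0.0043  0.0047 -0.0042] 0.4
[0.0007 0.0011 0.0007] 0.6
[-0.0032  0.0065  0.0021] 0.4
-91.5 28 18
   [-0.86  0.78  0.72  1.96 -1.34  0.28 -0.75]
   [-0.7   0.71  0.47  1.96 -0.92  0.13 -1.11]
   [-0.53  0.67  0.21  1.96  0.69  0.1  -2.66]
-91.5 32 21
   [ 0.22  0.89 -0.96  2.01  1.79  0.87  2.82]
   [-0.22  0.68 -0.25  2.01  1.74  0.37  2.65]
   [-0.75  0.72  0.51  2.01  4.3   0.1  -0.07]
   [-0.69  0.7   0.42  2.01  3.79  0.05  0.46]
-91.5 36 22
   [ 0.24  0.95 -1.02  2.06  1.92  0.98  2.72]
   [-0.03  0.74 -0.55  2.06  1.94  0.62  2.53]
   [-0.94  0.82  0.78  2.06  4.1   0.29  0.02]
   [-0.61  0.69  0.28  2.06  2.6   0.18  1.66]
-91.5 40 16
   [ 0.31  1.12 -1.23  2.11  2.06  1.26  2.73]
   [-0.29  0.7  -0.19  2.11  2.23  0.5   2.13]
   [-0.63  0.71  0.28  2.11  2.69  0.31  1.54]
88.5 28 24
   [ 0.32  1.03 -1.18  1.96  1.71  1.06 -0.15]
   [ 0.14  0.81 -
[... 161 characters left out ...]
1  1.81  0.99 -0.29]
   [-0.05  0.72 -0.51  2.01  1.74  0.53 -0.42]
   [-0.59  0.68  0.28  2.01  2.17  0.07 -1.03]
   [-0.64  0.69  0.34  2.01  2.67  0.04 -1.54]
88.5 36 29
   [ 0.31  1.07 -1.2   2.06  1.95  1.16 -0.35]
   [ 0.04  0.78 -0.66  2.06  1.93  0.69 -0.57]
   [-1.12  1.02  1.13  2.06  4.34  0.59  2.8 ]
   [-0.35  0.67 -0.1   2.06  2.09  0.36 -0.88]
   [-0.52  0.68  0.15  2.06  2.34  0.23 -1.19]
88.5 40 32
   [ 0.23  0.97 -1.02  2.11  2.04  1.06 -0.53]
   [-1.2   1.18  1.3   2.11  4.21  0.76  2.8 ]
   [-0.17  0.72 -0.37  2.11  2.15  0.6  -0.88]
   [-0.39  0.69 -0.06  2.11  2.31  0.44 -1.13]
   [-0.54  0.69  0.15  2.11  2.5   0.35 -1.38]
   [-0.78  0.74  0.49  2.11  3.11  0.28 -2.07]
```

```bash
python3 - <<'E'
from h import *
M=rot(-91.5,29,-1.5);z=M[:,2];t=np.array([.636,.190,.089])
go(t-.09*z,M)
M=rot(-91.5,24,-1.5);go(t-.09*z,M)
E
```

```text
delta [-0.0154  0.0125 -0.084 ] twist [ 1.2  -4.69 -0.09] len 0.086 4.8
delta [-0.0154  0.0125 -0.084 ] twist [ 1.19 -9.68 -0.14] len 0.086 9.8
```

```bash
python3 -m pendant '{"delta_pos":[[0,0,-0.01],[-0.002,0.002,-0.02],[-0.004,0.004,-0.032],[-0.007,0.006,-0.045],[-0.01,0.009,-0.058],[-0.013,0.011,-0.07],[-0.015,0.0125,-0.08],[-0.0154,0.0125,-0.084],[-0.0154,0.0125,-0.084],[-0.0154,0.0125,-0.084],[-0.0154,0.0125,-0.084],[-0.0154,0.0125,-0.084],[-0.0154,0.0125,-0.084]],"twist":[[0,0,0],[0.2,-1,0],[0.4,-2.5,0],[0.6,-4,0],[0.8,-6,0],[1,-8,0],[1.2,-10,0],[1.2,-12,0],[1.2,-14,0],[1.2,-16,0],[1.2,-16,0],[1.2,-16,0],[1.2,-16,0]],"jaw":[43,43,43,43,43,43,43,43,43,43,43,43,43]}'
python3 - <<'E'
from h import *
s=state();print(s['q'].round(2));M=rot(-91.5,29,-1.5);z=M[:,2];t=np.array([.636,.190,.089])
for k in (.06,.03,0):go(t-k*z,M)
E
```

```text
t: 27.1
position: [0.5919, 0.1913, 0.1674]
tcp_rot: [3.102, -0.046, 0.482]
ft_force: [-0.6, -0.4, -0.1]
finger_gap: 0.43
[-1.03  0.74  1.06  1.87 -0.91  0.72 -1.15]
delta [0.0064 0.0002 0.0293] twist [-0.05 11.33 -0.21] len 0.03 11.3
delta [0.0123 0.0002 0.0587] twist [-0.05 11.33 -0.21] len 0.06 11.3
delta [0.0182 0.0002 0.0881] twist [-0.05 11.33 -0.21] len 0.09 11.3
```

```bash
python3 -m pendant '{"delta_pos":[[0.002,0,0.008],[0.003,0,0.015],[0.005,0,0.022],[0.006,0,0.029],[0.008,0,0.037],[0.01,0,0.045],[0.011,0,0.052],[0.0123,0,0.0587],[0.0123,0,0.0587],[0.0123,0,0.0587]],"twist":[[0,2,0],[0,4,0],[0,6,0],[0,8,0],[0,10,0],[0,11.3,0],[0,11.3,0],[0,11.3,0],[0,11.3,0],[0,11.3,0]],"jaw":[43,43,43,43,43,43,43,43,43,43]}'
python3 - <<'E'
from h import *
s=state();print(s['q'].round(2));M=rot(-91.5,29,-1.5);go([.636,.190,.089],M)
E
```

```text
t: 28.1
position: [0.6225, 0.1902, 0.1156]
tcp_rot: [3.035, -0.046, 0.785]
ft_force: [-0.3, 0.2, 0.0]
finger_gap: 0.425
[-0.9   0.71  0.74  2.   -1.28  0.26 -0.81]
delta [-0.0011 -0.0002  0.0298] twist [ 0.02 -0.01 -0.21] len 0.03 0.2
```

```bash
python3 -m pendant '{"delta_pos":[[0,0,0.006],[0,0,0.012],[0,0,0.018],[0,0,0.024],[0,0,0.029],[0,0,0.029],[0,0,0.029]],"twist":[[0,0,0],[0,-0.5,0],[0,-1,0],[0,-1.5,0],[0,-1.5,0],[0,-1.5,0],[0,-1.5,0]],"jaw":[43,43,43,43,43,43,43]}'
python3 - <<'E'
from h import *
s=state();print(s['q'].round(2))
cv2.imwrite("pics/w6.png",np.hstack([crop(camera("wrist")[:,:,::-1],220,90,200,200,2),crop(camera("side")[:,:,::-1],290,110,90,100,4)]))
E
```

```text
t: 28.8
position: [0.6361, 0.1899, 0.0898]
tcp_rot: [3.046, -0.046, 0.745]
ft_force: [-0.9, 0.2, 0.1]
finger_gap: 0.433
[-0.85  0.76  0.7   1.96 -1.28  0.27 -0.8 ]
```

View pics/w6.png

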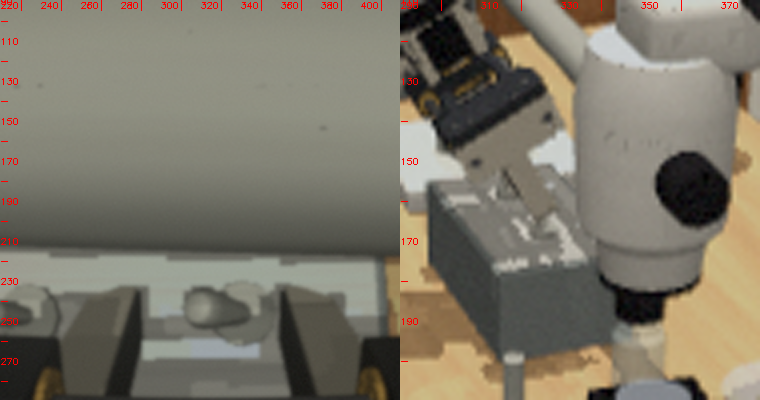

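The bat is between the fingers, with its tip at crop (200,308) midway. No contact is felt and the boom is clear. I'll push along tool +y, towards the head.

```bash
python3 -m pendant '{"delta_pos":[[0,0.004,0],[0,0.008,0],[0,0.012,0],[0,0.016,0],[0,0.02,0],[0,0.024,0],[0,0.028,0],[0,0.032,0],[0,0.036,0],[0,0.04,0],[0,0.044,0],[0,0.047,0],[0,0.047,0],[0,0.047,0]],"twist":[[0,0,0],[0,0,0],[0,0,0],[0,0,0],[0,0,0],[0,0,0],[0,0,0],[0,0,0],[0,0,0],[0,0,0],[0,0,0],[0,0,0],[0,0,0],[0,0,0]],"jaw":[43,43,43,43,43,43,43,43,43,43,43,43,43,43]}'
python3 - <<'E'
from h import *
print(state()['q'].round(2))
cv2.imwrite("pics/w7.png",np.hstack([crop(camera("wrist")[:,:,::-1],220,90,200,200,2),crop(camera("side")[:,:,::-1],290,110,90,100,4)]))
E
```

```text
t: 30.3
position: [0.6346, 0.1551, 0.0896]
tcp_rot: [-3.041, 0.027, -0.738]
ft_force: [2.9, 14.4, -0.9]
finger_gap: 0.432
[-0.68  0.7   0.51  2.   -1.32  0.18 -0.66]
```

View pics/w7.png

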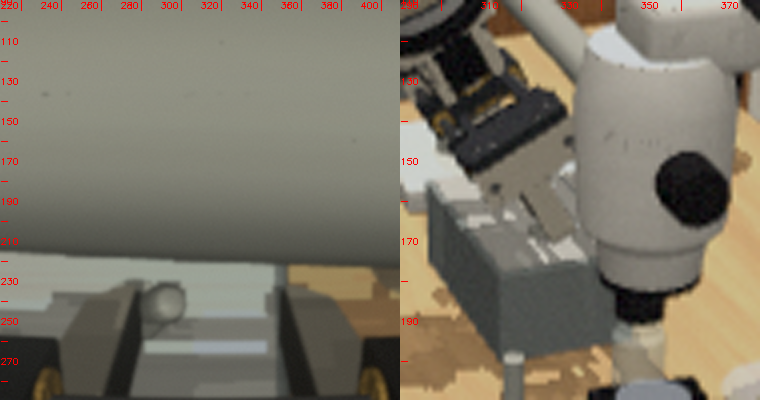

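```bash
python3 -m pendant '{"delta_pos":[[0,-0.006,0],[0,-0.012,0],[0,-0.016,0],[0,-0.018,-0.006],[0,-0.018,-0.016],[0,-0.018,-0.03],[0,-0.018,-0.045],[0,-0.018,-0.06],[0,-0.018,-0.075],[0,-0.018,-0.09],[0,-0.018,-0.105],[0,-0.018,-0.11],[0,-0.018,-0.11],[0,-0.018,-0.11]],"twist":[[0,0,0],[0,0,0],[0,0,0],[0,0,0],[0,0,0],[0,-1,0],[0,-3,0],[0,-5,0],[0,-7,0],[0,-8,0],[0,-8,0],[0,-8,0],[0,-8,0],[0,-8,0]],"jaw":[43,43,43,43,43,43,43,43,43,43,43,43,43,43]}'
python3 - <<'E'
from h import *
s=state();print(s['q'].round(2),s["position"],s["tcp_rot"])
t=camera("top")[:,:,::-1];sd=camera("side")[:,:,::-1];w=camera("wrist")[:,:,::-1]
a=np.hstack([crop(w,220,130,180,120,2),crop(sd,290,140,110,60,4)])
b=np.hstack([crop(t,300,140,160,145,2)[:290],crop(sd,270,190,160,145,3)[:290]])
W=max(a.shape[1],b.shape[1]);pad=lambda c:cv2.copyMakeBorder(c,0,0,0,W-c.shape[1],0)
cv2.imwrite("pics/w8.png",np.vstack([pad(a),pad(b)])[:600,:800])
E
```

```text
t: 31.8
position: [0.5842, 0.1619, 0.1871]
tcp_rot: [3.092, -0.047, 0.53]
ft_force: [-0.3, 0.0, -1.0]
finger_gap: 0.435
[-1.01  0.66  1.04  1.92 -0.86  0.66 -1.13] [0.58423333 0.16194317 0.18713472] [ 3.09230283 -0.04704349  0.53008727]
```

View pics/w8.png

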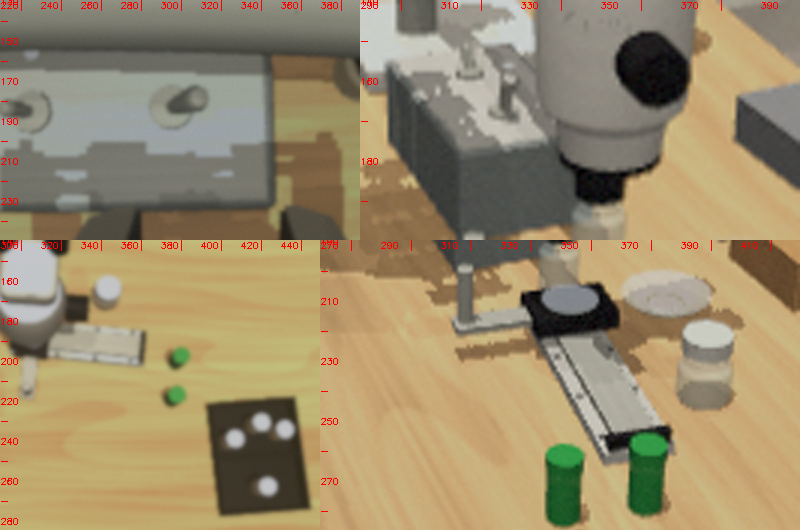

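The long bat now leans towards the head (tip at crop (198,97), right of its nut), and the short one still leans the other way. The vial stands in the empty half of the tray, and the jars and green vials haven't moved. I'll do one numeric check of the handle, then hand in.

```bash
python3 - <<'E'
from h import *
print("handle",plane("side",318.3,198.5,.083),"vial",plane("top",300+267/2,140+(486-240)/2,.059), state()["ft_force"])
print(close_job())
E
```

```text
handle [ 0.55155796 -0.00333199  0.083     ] vial [ 0.40725506 -0.35195281  0.059     ] [-0.18043282 -0.52188976 -0.18923064]
the job is handed in; nothing more can be done
None
```

The job is done and handed in after about 32 s of robot time, in the order you asked. `close_job()` reports no verdict, so I can't say how it was judged.

- **Vial:** it stands upright and released in the empty half of the tray. The final top view puts it at about (0.407, -0.352), close to the middle of that half.
- **Carriage:** I stroked it to the far stop, where it stalled at 11 N, then home to the other stop at 10 N. The handle travelled 139.8 mm between stops. The final side view puts the handle top at y ≈ -0.003, against about -0.002 when it reached home.
- **Long toggle:** it now leans towards the microscope, and the short one still leans the other way. Both were judged from the pictures, as I had no joint readings.
- **Surroundings:** the jar beside the rail, the dish, the green vials and the stored vials look unmoved. The brush and the jar by the lamp box were not in my last crops. I felt no bump on the microscope or boom, and the arm ended clear of everything.

**What didn't go to plan:**
- **Joint limits:** at 20° lean on the handle and 36° at the lamp, the wrist reached joint limits and stopped short. I backed off and used about 15° at the handle and 28° at the lamp. That left roughly 13 mm to the boom by calculation.
- **Lamp push:** it ended with about 14 N on the finger, which I took as the bat against its stop. I had typed the push about 12 mm too long.

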